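Seat a domed stake in the bench stake holder

TASK

Take the round domed steel stake out of the wooden rack and fit its shank into the tight bore of the steel holder, whose clamped insert may sit a few millimetres off the middle: lean the stake by about 15 degrees, catch the low edge of its foot in the bore first, then straighten it and press it gently down past the stiff pad until its collar sits fully home on the insert. Do not force it against the holder, leave the square stake standing in the rack, and let go at the end.

Things in the scene. Friction and masses are not known exactly. Their poses are not given: they have to be found in the camera images.
- stake: Domed stake, bare steel, round all along. Up from its foot: shank 20 mm wide, 40 mm long, foot edge chamfered 1.5 mm; collar 36 mm wide (40 to 46 mm up); plain column 24 mm wide from 46 to 95 mm; low dome to 101 mm. About 0.34 kg (varies by 20 percent), balanced about 52 mm up. Origin: centre of the foot, z up the stake. Starts upright in a rack hole, collar on the rack's top.
- square_stake: The other stake in the rack, to be left alone: the same shank, a square collar and a square column 24 mm wide, 86 mm long in all, flat-topped. Origin: centre of its foot, z up.
- rack: Dark wooden block, 90 mm (x) by 160 mm (y) by 50 mm high, fixed to the bench. Two holes 29 mm wide and 44 mm deep at y = +40 and -40 mm, x = 0, in which the stakes hang loosely (either may be in either). Origin: centre of its underside; its yaw varies.
- holder: Steel stake holder fixed to the bench: a dark frame 110 by 110 mm, 60 mm high, with a 82 mm square pocket, and in it a bright steel insert 66 mm square, firmly clamped (it does not give), its top flush with the frame's. One vertical round bore in the insert's middle. Two small clamp screws stick out of the +x and +y sides. Origin: centre of the frame's underside, z up; its yaw varies.
- holder_top (a point): Middle of the frame at the height of the flat top (60 mm above the bench), z up. NOT the bore itself: the insert is clamped anywhere up to 7 mm to either side along the frame's x and along its y, so the bore's true centre must be felt or seen. The bore is 21 mm wide, 45 mm deep, with steep walls. When the stake is home its foot is 40 mm below this height.
- pad (a joint): Brass ejector pad inside the bore: how far (m) it has been pushed down, 0 to 0.0195; at 0 its top is 22 mm below the mouth. Starts between 0 and 0.006, needs a steady push of about 8 N to go down (the stake's weight alone does not move it), stays where it is left, and stands near 0.018 when the stake is home.
Mind the look-alikes: they are no part of the job. What is shaped like the stake but pink is not meant.

How it is judged:
On the way, in this order (a step that is already met when the one before it is completed fails the run):
1. the stake leans at least 6 degrees with the low edge of its foot in the bore (its centre within 18 mm of the holder's middle and no more than 1 mm above its mouth) (angle between stake's own z axis and vertical between 0.105 and 0.7 rad and z of stake in the frame of holder_top below 0.001 m and horizontal distance between stake and holder_top below 0.018 m), for 0.1 s.
2. the stake has been straightened and pressed fully home (z of stake in the frame of holder_top below -0.038 m and horizontal distance between stake and holder_top below 0.012 m and angle between stake's own z axis and vertical below 0.035 rad), for 0.2 s.
At the end, for the whole second after the job is handed in: The domed stake stands in the bore, its collar within 2 mm of the holder's top, within 12 mm of the frame's middle (which the bore always is) and within 2 degrees of upright, released and at rest; the square stake still stands in its rack hole (all of step 2 and linear speed of stake below 0.01 m/s and distance of square_stake from where it was at the start of the episode below 0.02 m and angle between square_stake's own z axis and vertical below 0.15 rad); the robot touches nothing.
It fails at once if the stake is forced against the holder (more than 30 N) (contact force between stake and holder above 30 N).
It fails at once if the square stake is knocked over or taken out of the rack (distance of square_stake from where it was at the start of the episode above 0.03 m or angle between square_stake's own z axis and vertical above 0.5 rad).
It also fails if it takes over 72 s, if anything falls off the work surface, if the arm or the gripper's body presses on something with over 40 N, if the wrist force passes 120 N, or if a joint passes its speed limit or range.

ROBOT

A 7-joint arm with a two-finger parallel gripper is mounted at the origin on the work surface. World frame = base frame: x ahead of the robot, y to its left, z up, the work surface at z = 0. Lengths are in m, angles in rad, forces in N, time in s.
With the tool pointing down it reaches from about 0.425 to 1.025 m from the base axis. Payload 9.4 kg.
Tool frame: the origin (TCP) lies at the very end of the fingers, on their centre line; the grasp point (between the pads) lies 19 mm behind it; z points along the fingers, y is the line along which they close (so a half turn about z gives the same grasp; the last joint's range is limited). The gripper opens to 85 mm and grips with 20 to 120 N. Pads are 22 mm wide; open, the fingers measure 114 mm over their backs; the gripper's body (76 mm by 85 mm) begins 54 mm behind the grasp point. The pads swing forward as they close: fully open they stand 13 mm farther back than shut.
Start: joints at [1.186, 0.599, -0.003, 1.599, 0.002, 0.943, -0.08], TCP at [0.22, -0.691, 0.231] pointing down, gripper open.
Joint ranges: [-2.57, 2.57], [-0.35, 1.97], [-1.29, 1.29], [0.11, 2.56], [-1.05, 4.19], [0.11, 1.86], [-2.63, 2.63]. Speed limits (rad/s): [2.22, 2.22, 3.01, 3.01, 3.14, 3.14, 3.14].

INTERFACE

Orientations are given as a unit quaternion [w, x, y, z].
In Python, from plant import arm gives the robot as it stands.
- The arm moves only by the shell command python3 -m pendant 'ROWS'. ROWS is a JSON object of lists of equal length, an entry for each row: "delta_rot": the turn, a rotation vector about the tool's x, y, z in rad, a list of three; "slide": the shift along the tool's x, y, z in cm, a list of three; "hand": the closure, from 0 (fully open) to 1 (shut). A call has 1 to 12 rows; each row shifts and turns the commanded pose from where the row before left it, along the tool's axes as they then stand; what a row does not reach is not made up. A row lasts 1/12 s, in which the tool goes at most 41.7 mm and 7.16 degrees, less where a joint would pass 70% of its speed; a pose out of reach is approached as far as the arm can. A call with a gripper value outside its range is refused whole. The fingers move at their own pace and stop on an object; the grip force is fixed at half the most. Time passes only in rows, so rows that do not move let the fingers close. It gives the time, the measured TCP pose, the force, the opening and the grip force at its end, in the units of the state.
- arm.sense(): the state, without advancing time (a new reading comes with each control period).
- arm.capture(name): name is "scene" or "top" or "wrist"; returns a dict with "image" (420x560x3 uint8, red, green, blue), "vertical_fov" (degrees; the focal length in pixels is half the picture's height over the tangent of half this angle, whatever the lens; pixels are square), "cx", "cy" (the principal point, pixels), "k1" (the pictures are not rectified: a ray, as slopes to the right and down, at radius r is drawn at 1 + k1 r^2 times it, then the intrinsics apply), "cam_to_world" (4x4, takes a point from camera to world coordinates). Camera axes: x right, y down, z forward; pixel columns grow to the right and rows downward; lengths in m; the calibration is good to about 2 mm. A picture is of the moment at which its call begins. There is no depth.
- arm.sign_off(): hands the job in; it is judged then, once.
Trained networks look in a picture, given as the dict that the camera call returned (one of the last four; its "shot" number tells which), for a name from the list of things; names that differ only in an ending like _2 or _b are one class to them, and where a whole thing is asked for, a point or a joint stands for the part that bears it (a point fixed in the world has none). Each returns a list of dicts, best first, with "score" (0 to 1); they miss things now and then, are a little off and sometimes report something else, mostly with a low value. They report only what shows in the picture. A call takes as long as a camera call. They do not tell look-alikes from the thing itself.
- arm.look_for(picture, name): "point" ([x, y, z] in m, in world coordinates, good to about 4 mm: the middle of the surface that is visible of it).
- arm.cut_out(picture, name): "pixels" (420x560 bool, what is visible of it).
- arm.landmark_of(picture, name): "point" ([x, y, z] in m, in world coordinates, good to about 4 mm: a listed point, or the origin of a listed thing).
The state is a dict: "time_s": time; "qpos": joint angles; "qd": joint speeds; "joint_efforts": joint torques, N m; "ee_pos": TCP position; "tool_rot": TCP orientation; "wrist_force": force on the tool from outside, world axes, zero at the start; "torque": the same for the moment, N m; "width": finger opening in m; "grasp_force": force on a finger pad.
Only numpy, scipy, OpenCV 4.12 (cv2) and the standard library are available. Lean on these libraries where they do the work, as an engineer would, in place of code of your own. Each camera call takes 0.05 s, during which the arm holds its last target. There are 200 camera calls.

## Working session

There is one attempt and no reset: what is moved stays moved. The work goes in short steps, Python scripts to look and compute and a shell command to move; the robot and the scene stay as the last step left them, time stands still between calls to the robot, and variables do not carry over. Pictures are saved under pics/ and viewed, at most 10 in all, crops included, and the job is handed in when it is done.

```bash
ls; mkdir -p pics; cat > h.py <<'E'
import numpy as np, cv2
from plant import arm
from scipy.spatial.transform import Rotation as R
def save(p,n): cv2.imwrite(f'pics/{n}.png',p['image'][:,:,::-1])
def K(p):
    h=p['image'].shape[0]; f=h/2/np.tan(np.radians(p['vertical_fov'])/2)
    return f
def proj(p,X):
    T=np.array(p['cam_to_world']); X=np.atleast_2d(X)
    c=(X-T[:3,3])@T[:3,:3]; s=c[:,:2]/c[:,2:]; r2=(s**2).sum(1,keepdims=True)
    return s*(1+p['k1']*r2)*K(p)+[p['cx'],p['cy']]
def onplane(p,uv,z):
    T=np.array(p['cam_to_world']); d=(np.atleast_2d(uv)-[p['cx'],p['cy']])/K(p); s=d.copy()
    for _ in range(20): s=d/(1+p['k1']*(s**2).sum(1,keepdims=True))
    w=np.c_[s,np.ones(len(s))]@T[:3,:3].T
    return T[:3,3]+w*((z-T[2,3])/w[:,2:])
E
python3 - <<'E'
from h import *
s=arm.sense(); print({k:np.round(v,3).tolist() for k,v in s.items()})
for n in ['scene','top','wrist']:
    p=arm.capture(n); save(p,n+'0'); print(n,p['vertical_fov'],p['k1'],np.round(p['cam_to_world'],3).tolist())
    for o in ['stake','square_stake','rack','holder']:
        print(o,[(round(d['score'],2),np.round(d['point'],3).tolist(),proj(p,d['point']).round().tolist()) for d in arm.landmark_of(p,o)])
    print('ht',[(round(d['score'],2),np.round(d['point'],3).tolist()) for d in arm.landmark_of(p,'holder_top')])
im=[cv2.imread(f'pics/{n}0.png') for n in ['scene','top','wrist']]
E
```

```text
pics
{'time_s': 0.0, 'qpos': [1.186, 0.6, -0.003, 1.6, 0.002, 0.943, -0.08], 'qd': [-0.0, -0.0, 0.002, -0.0, -0.001, -0.0, -0.002], 'joint_efforts': [-0.0, -77.645, 1.565, -25.8, 0.012, 0.009, -0.0], 'ee_pos': [0.22, -0.69, 0.23], 'tool_rot': [-0.001, 0.988, 0.153, -0.0], 'wrist_force': [0.292, -0.711, 0.206], 'torque': [0.023, 0.003, -0.007], 'grasp_force': 0.0, 'width': 0.085}
scene 57.13198743156763 -0.09718900836960784 [[-0.68, 0.424, -0.598, 0.951], [0.733, 0.403, -0.548, 0.39], [0.009, -0.811, -0.585, 0.464], [0.0, 0.0, 0.0, 1.0]]
stake [(0.82, [0.456, 0.221, -0.003], [[404.0, 266.0]]), (0.78, [0.698, 0.268, -0.002], [[344.0, 378.0]]), (0.63, [0.594, 0.307, 0.003], [[410.0, 343.0]]), (0.56, [0.599, 0.198, 0.007], [[345.0, 302.0]])]
square_stake [(0.8, [0.573, 0.124, 0.007], [[318.0, 270.0]])]
rack [(0.85, [0.584, 0.156, 0.002], [[329.0, 286.0]])]
holder [(0.56, [0.582, -0.13, 0.001], [[217.0, 213.0]])]
ht [(0.95, [0.583, -0.133, 0.058])]
top 46.517454102122784 -0.15388423892547554 [[0.015, -0.994, 0.105, 0.489], [-1.0, -0.013, 0.015, 0.042], [-0.013, -0.105, -0.994, 1.034], [0.0, 0.0, 0.0, 1.0]]
stake [(0.77, [0.46, 0.22, -0.001], [[201.0, 274.0]]), (0.72, [0.596, 0.307, -0.001], [[164.0, 210.0]]), (0.62, [0.696, 0.268, -0.001], [[183.0, 165.0]]), (0.52, [0.597, 0.199, 0.009], [[212.0, 210.0]])]
square_stake [(0.69, [0.572, 0.118, 0.012], [[250.0, 222.0]])]
rack [(0.67, [0.588, 0.163, 0.002], [[229.0, 214.0]]), (0.36, [0.599, 0.2, 0.008], [[212.0, 209.0]])]
holder [(0.68, [0.58, -0.129, 0.001], [[367.0, 220.0]])]
ht [(0.56, [0.581, -0.131, 0.059])]
wrist 60.232054635666586 -0.004142771690466054 [[0.303, -0.92, -0.248, 0.283], [-0.953, -0.292, -0.08, -0.671], [0.001, 0.26, -0.966, 0.374], [0.0, 0.0, 0.0, 1.0]]
stake []
square_stake []
rack []
holder []
ht []
```

View pics/scene0.png

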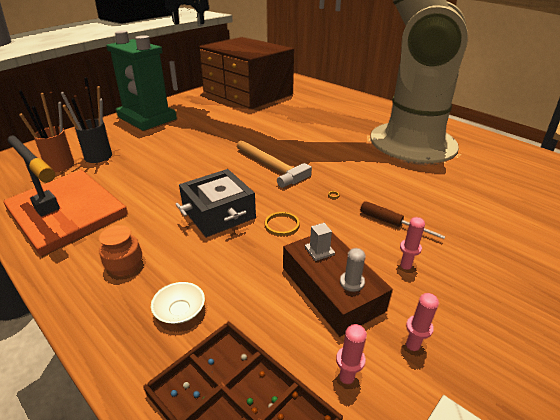

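```bash
python3 - <<'E'
from h import *
im=cv2.imread('pics/top0.png'); c=cv2.resize(im[150:310,140:420],None,fx=2.8,fy=2.8,interpolation=cv2.INTER_CUBIC); cv2.imwrite('pics/top0c.png',c)
E
```

```text
(no output)
```

View pics/top0c.png

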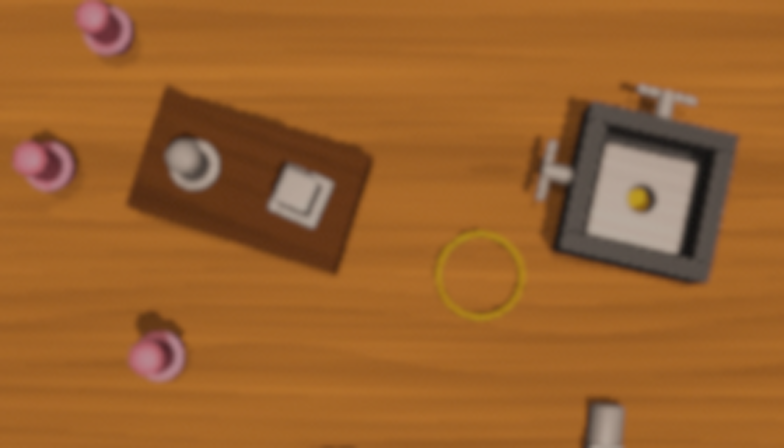

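The grey domed stake stands in the rack at scene (354,268) and top (208,208). The pink stakes at scene (412,240), (422,320) and (352,350) are look-alikes, and the square stake is at (320,240). The enlarged top crop shows the grey round one in the rack, the only bare steel domed stake, so that is the one meant. The holder's bore (brass pad showing) is at about top (369,221).

```bash
cat >> h.py <<'E'
def delta(target,yaw=None,Rt=None):
    """slide(cm) in present tool frame & rotvec to reach target (m), tool down with tool y at yaw(rad)"""
    s=arm.sense(); Rc=R.from_quat(s['tool_rot'],scalar_first=True)
    if Rt is None:
        if yaw is None: Rt=Rc
        else:
            y=np.array([np.cos(yaw),np.sin(yaw),0]); z=np.array([0,0,-1.]); Rt=R.from_matrix(np.c_[np.cross(y,z),y,z])
    return (Rc.inv().apply(np.array(target)-s['ee_pos'])*100).round(2).tolist(), (Rc.inv()*Rt).as_rotvec().round(4).tolist()
def st():
    s=arm.sense(); Rc=R.from_quat(s['tool_rot'],scalar_first=True).as_matrix()
    print(s['time_s'],'pos',np.round(s['ee_pos'],4),'F',np.round(s['wrist_force'],2),'T',np.round(s['torque'],2),'w',round(s['width'],4),'gf',round(s['grasp_force'],1),'q',np.round(s['qpos'],2))
    print('tool y',Rc[:,1].round(4),'z',Rc[:,2].round(4))
E
python3 - <<'E'
from h import *
p=arm.capture('top'); q=arm.capture('scene')
print('bore',onplane(p,[[368.9,221.4]],.06),onplane(q,[[221,188]],.06),'dome',onplane(p,[[140+185/2.8,150+158/2.8]],.11),onplane(q,[[356,254]],.108))
print('green,cups,drawers',onplane(q,[[147,120],[95,158],[247,104],[290,180]],0).round(2))
print(delta([.585,.17,.23],np.radians(-17.4)))
E
```

```text
bore [[ 0.57224697 -0.12404773  0.06      ]] [[ 0.5721997  -0.12058868  0.06      ]] dome [[0.59254746 0.19565728 0.11      ]] [[0.59723946 0.20120615 0.108     ]]
green,cups,drawers [[ 0.43 -0.66  0.  ]
 [ 0.65 -0.54  0.  ]
 [ 0.13 -0.53  0.  ]
 [ 0.39 -0.11  0.  ]]
([60.9, -70.97, 0.13], [-0.0, -0.0, -0.9592])
```

```bash
python3 -m pendant '{"slide":[[0,0,-4],[0,0,-4],[2.5,-2.9,0],[2.5,-2.9,0],[2.5,-2.9,0],[2.5,-2.9,0],[2.5,-2.9,0],[2.5,-2.9,0],[2.5,-2.9,0],[2.5,-2.9,0],[2.5,-2.9,0],[2.5,-2.9,0]],"delta_rot":[[0,0,0],[0,0,0],[0,0,0],[0,0,0],[0,0,0],[0,0,0],[0,0,0],[0,0,0],[0,0,0],[0,0,0],[0,0,0],[0,0,0]],"hand":[0,0,0,0,0,0,0,0,0,0,0,0]}'
python3 -m pendant '{"slide":[[2.5,-2.9,0],[2.5,-2.9,0],[2.5,-2.9,0],[2.5,-2.9,0],[2.5,-2.9,0],[2.5,-2.9,0],[2.5,-2.9,0],[2.5,-2.9,0],[2.5,-2.9,0],[2.5,-2.9,0],[2.5,-2.9,0],[2.5,-2.9,0]],"delta_rot":[[0,0,0],[0,0,0],[0,0,0],[0,0,0],[0,0,0],[0,0,0],[0,0,0],[0,0,0],[0,0,0],[0,0,0],[0,0,0],[0,0,0]],"hand":[0,0,0,0,0,0,0,0,0,0,0,0]}'
python3 -m pendant '{"slide":[[0,0,0],[0,0,0],[0,0,0],[0,0,0],[0,0,0],[0,0,0],[0,0,0],[0,0,0],[0,0,0],[0,0,0]],"delta_rot":[[0,0,-0.12],[0,0,-0.12],[0,0,-0.12],[0,0,-0.12],[0,0,-0.12],[0,0,-0.12],[0,0,-0.12],[0,0,-0.12],[0,0,0],[0,0,0]],"hand":[0,0,0,0,0,0,0,0,0,0]}'
python3 - <<'E'
from h import *
st(); print(delta([.585,.17,.23],np.radians(-17.4)))
p=arm.capture('wrist'); save(p,'w1')
for o in ['stake','square_stake']: print(o,[(round(d['score'],2),np.round(d['point'],3).tolist(),proj(p,d['point']).round().tolist()) for d in arm.landmark_of(p,o)])
print(np.round(p['cam_to_world'],3).tolist())
E
```

```text
time_s: 2.0
ee_pos: [0.3704, -0.3371, 0.3116]
tool_rot: [0.0, 0.988, 0.153, 0.0]
wrist_force: [0.9, -0.6, -0.8]
width: 0.0852
grasp_force: 0.0
time_s: 3.0
ee_pos: [0.551, 0.0855, 0.3115]
tool_rot: [0.0, 0.988, 0.153, 0.0]
wrist_force: [0.2, 0.0, -0.1]
width: 0.0851
grasp_force: 0.0
time_s: 3.83
ee_pos: [0.5505, 0.0835, 0.3113]
tool_rot: [-0.0, 0.807, 0.591, 0.0]
wrist_force: [-0.4, -0.6, 0.2]
width: 0.0859
grasp_force: 0.0
3.8333 pos [0.5505 0.0835 0.3113] F [-0.36 -0.6   0.19] T [ 0.04 -0.   -0.03] w 0.0859 gf 0.0 q [ 0.14  0.35 -0.53  1.87  0.21  0.97 -0.79]
tool y [ 9.532e-01 -3.023e-01 -1.000e-04] z [-0.e+00  1.e-04 -1.e+00]
([9.29, 0.67, 8.13], [-0.0001, -0.0001, -0.0034])
stake [(0.75, [0.457, 0.223, 0.001], [[169.0, 75.0]]), (0.73, [0.598, 0.201, 0.012], [[289.0, 55.0]])]
square_stake [(0.78, [0.571, 0.121, 0.007], [[288.0, 130.0]])]
[[0.953, -0.292, -0.078, 0.571], [-0.302, -0.92, -0.249, 0.146], [0.001, 0.261, -0.965, 0.454], [0.0, 0.0, 0.0, 1.0]]
```

View pics/w1.png

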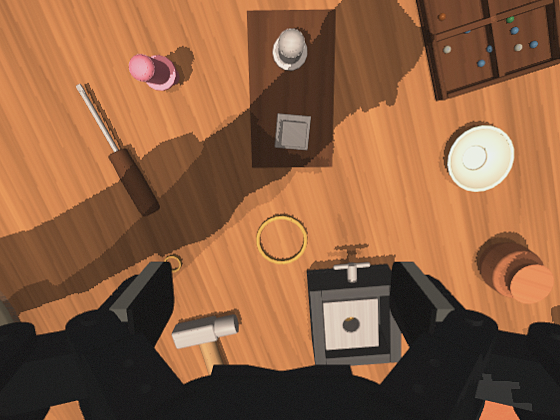

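Wrist view: domed stake at (290,48) in the rack, square stake at (293,132), pink one at (145,68), holder bore at (351,324).

```bash
python3 - <<'E'
from h import *
p=arm.capture('wrist')
print('bore',onplane(p,[[351,324]],.06))
im=p['image'].astype(int)
# bright collar / square collar: cut_out
for o in ['stake','square_stake']:
    for d in arm.cut_out(p,o):
        m=np.array(d['pixels']); ys,xs=np.nonzero(m); print(o,round(d['score'],2),xs.min(),xs.max(),ys.min(),ys.max(),im[m].mean(0).round())
        if o=='stake' and abs(xs.mean()-290)<20:
            # fit ellipse of model: render collar top(z) silhouette and dome for candidate xy, minimise bbox error
            from scipy.optimize import least_squares
            t=np.linspace(0,2*np.pi,60)
            def sil(xy,zf=.01):
                P=[np.c_[xy[0]+r*np.cos(t),xy[1]+r*np.sin(t),np.full(60,zf+h)] for r,h in [(.018,.04),(.018,.046),(.012,.095),(.008,.099)]]
                return proj(p,np.vstack(P))
            obs=np.array([xs.min()-.5,xs.max()+.5,ys.min()-.5,ys.max()+.5])
            f=lambda a:(lambda u:np.array([u[:,0].min(),u[:,0].max(),u[:,1].min(),u[:,1].max()])-obs)(sil(a))
            r=least_squares(f,[.598,.199],diff_step=1e-4); print('stake xy',r.x,r.fun)
            print(delta([*r.x,.2],np.radians(-17.4)))
E
```

```text
bore [[ 0.57586866 -0.12423112  0.06      ]]
stake 0.83 273 308 28 70 [172. 158. 147.]
stake xy [0.59728673 0.19837702] [ 0.38962888 -0.38963695  0.19028542 -0.24231616]
([12.34, 1.03, 11.13], [0.0001, 0.0001, -0.001])
stake 0.56 129 179 54 90 [180. 115. 123.]
square_stake 0.74 275 310 114 149 [142. 130. 121.]
```

```bash
python3 -m pendant '{"slide":[[2.5,0.2,2.2],[2.5,0.2,2.2],[2.5,0.2,2.2],[2.5,0.2,2.2],[2.3,0.2,2.3],[0,0,0],[0,0,0]],"delta_rot":[[0,0,0],[0,0,0],[0,0,0],[0,0,0],[0,0,0],[0,0,0],[0,0,0]],"hand":[0,0,0,0,0,0,0]}'
python3 - <<'E'
from h import *
st(); print(delta([.5973,.1984,.064],np.radians(-17.4)))
p=arm.capture('wrist'); save(p,'w2')
for d in arm.cut_out(p,'stake'):
    ys,xs=np.nonzero(d['pixels']); print(d['score'],xs.min(),xs.max(),ys.min(),ys.max(),p['image'][np.array(d['pixels'])].mean(0).round())
t=np.linspace(0,6.28,60)
for r,h in [(.018,.046),(.012,.095)]:
    u=proj(p,np.c_[.5973+r*np.cos(t),.1984+r*np.sin(t),np.full(60,.01+h)]); print(u.min(0),u.max(0))
E
```

```text
time_s: 4.72
ee_pos: [0.5959, 0.1994, 0.1987]
tool_rot: [-0.001, 0.805, 0.593, -0.001]
wrist_force: [-0.9, -0.6, 1.0]
width: 0.0854
grasp_force: 0.0
4.7167 pos [0.5959 0.1994 0.1987] F [-0.93 -0.63  0.98] T [-0.07 -0.04 -0.02] w 0.0854 gf 0.0 q [-0.1   0.56 -0.47  1.84  0.33  0.83 -1.04]
tool y [ 0.955  -0.2966 -0.0027] z [-2.9e-03 -4.0e-04 -1.0e+00]
([-0.04, 0.2, 13.47], [-0.0027, 0.0012, 0.0026])
0.94 72 148 192 247 [173. 111. 118.]
0.93 209 261 27 82 [218. 152. 161.]
0.74 261 303 173 227 [102.  93.  88.]
0.74 357 420 41 92 [165.  94. 100.]
[260.91043506 172.16667749] [305.33938896 215.47505822]
[265.69359587 193.41352135] [301.01399024 227.41554662]
```

View pics/w2.png

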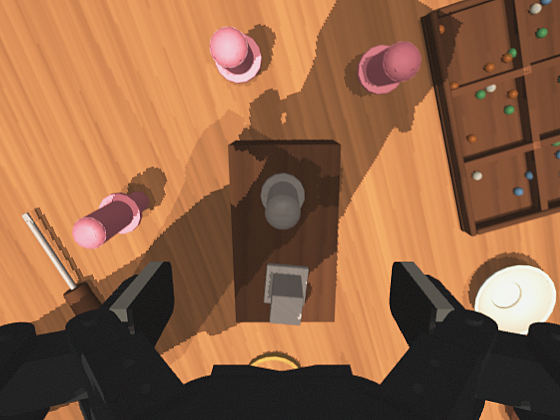

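The stake shows at (282,200), between the open fingers. The prediction matches to about 1 px, so I descend and grip.

```bash
python3 -m pendant '{"slide":[[0,0.1,2.5],[0,0.1,2.5],[0,0,2.5],[0,0,2],[0,0,1.5],[0,0,1.2],[0,0,0.8],[0,0,0.45],[0,0,0],[0,0,0]],"delta_rot":[[-0.0027,0.0012,0],[0,0,0],[0,0,0],[0,0,0],[0,0,0],[0,0,0],[0,0,0],[0,0,0],[0,0,0],[0,0,0]],"hand":[0,0,0,0,0,0,0,0,0,0]}'
python3 - <<'E'
from h import *
st()
E
python3 -m pendant '{"slide":[[0,0,0],[0,0,0],[0,0,0],[0,0,0],[0,0,0],[0,0,0],[0,0,0],[0,0,0],[0,0,0],[0,0,0],[0,0,0],[0,0,0]],"delta_rot":[[0,0,0],[0,0,0],[0,0,0],[0,0,0],[0,0,0],[0,0,0],[0,0,0],[0,0,0],[0,0,0],[0,0,0],[0,0,0],[0,0,0]],"hand":[1,1,1,1,1,1,1,1,1,1,1,1]}'
python3 - <<'E'
from h import *
st()
E
```

```text
time_s: 5.65
ee_pos: [0.5993, 0.1976, 0.0664]
tool_rot: [0.001, 0.806, 0.592, 0.002]
wrist_force: [0.3, -0.4, -0.3]
width: 0.0854
grasp_force: 0.0
5.65 pos [0.5993 0.1976 0.0664] F [ 0.26 -0.4  -0.34] T [0.04 0.05 0.05] w 0.0854 gf 0.0 q [-0.17  0.72 -0.37  1.93  0.46  0.57 -1.15]
tool y [ 0.9544 -0.2986  0.0034] z [ 3.7e-03  6.0e-04 -1.0e+00]
time_s: 6.65
ee_pos: [0.5988, 0.1977, 0.0661]
tool_rot: [0.001, 0.806, 0.592, 0.001]
wrist_force: [-1.6, -0.4, 5.0]
width: 0.0228
grasp_force: 58.5
6.65 pos [0.5988 0.1977 0.0661] F [-1.6  -0.39  5.04] T [-0.04  0.44 -0.  ] w 0.0228 gf 58.5 q [-0.17  0.72 -0.37  1.93  0.46  0.57 -1.15]
tool y [ 0.9545 -0.2983  0.0027] z [ 2.9e-03  3.0e-04 -1.0e+00]
```

```bash
python3 -m pendant '{"slide":[[0,0,-1],[0,0,-1.5],[0,0,-2.5],[0,0,-2.5],[0,0,-2.5],[0,0,-2.5],[0,0,0],[0,0,0]],"delta_rot":[[0,0,0],[0,0,0],[0,0,0],[0,0,0],[0,0,0],[0,0,0],[0,0,0],[0,0,0]],"hand":[1,1,1,1,1,1,1,1]}'
python3 -m pendant '{"slide":[[-1.7,0.35,0],[-3.45,0.7,0],[-3.45,0.7,0],[-3.45,0.7,0],[-3.45,0.7,0],[-3.45,0.7,0],[-3.45,0.7,0],[-3.45,0.7,0],[-3.45,0.7,0],[-3.45,0.7,0],[-1.7,0.35,0],[0,0,0]],"delta_rot":[[0,0,0],[0,0,0],[0,0,0],[0,0,0],[0,0,0],[0,0,0],[0,0,0],[0,0,0],[0,0,0],[0,0,0],[0,0,0],[0,0,0]],"hand":[1,1,1,1,1,1,1,1,1,1,1,1]}'
python3 - <<'E'
from h import *
st(); print(delta([.565,-.152,.150],np.radians(-17.4)))
p=arm.capture('wrist'); save(p,'w3')
E
```

```text
time_s: 7.32
ee_pos: [0.5991, 0.1975, 0.1921]
tool_rot: [0.001, 0.806, 0.592, 0.002]
wrist_force: [-0.8, 0.1, -4.0]
width: 0.0228
grasp_force: 59.1
time_s: 8.32
ee_pos: [0.5603, -0.1581, 0.1884]
tool_rot: [0.0, 0.808, 0.589, -0.001]
wrist_force: [-0.9, -0.4, -3.3]
width: 0.0227
grasp_force: 59.1
8.3167 pos [ 0.5603 -0.1581  0.1884] F [-0.85 -0.36 -3.33] T [0.02 0.01 0.02] w 0.0227 gf 59.1 q [ 0.51  0.52 -0.48  1.95  0.35  0.75 -0.48]
tool y [ 9.523e-01 -3.051e-01 -7.000e-04] z [-0.0013 -0.0015 -1.    ]
([0.73, 0.26, 3.84], [-0.0008, 0.0018, -0.0064])
```

View pics/w3.png

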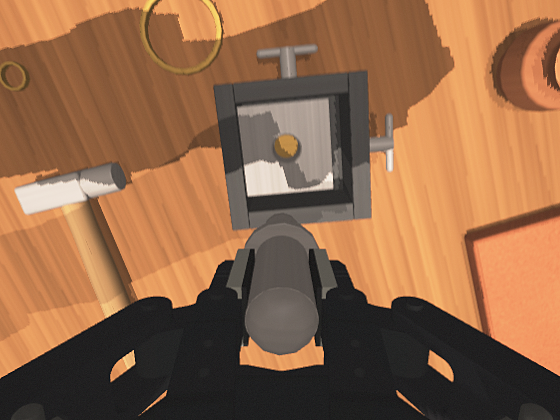

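The stake is held upright; bore at (287,147), its foot edge showing at (282,217) under the collar. I lean it now and measure the bore from this picture.

```bash
python3 -m pendant '{"slide":[[0,0,0],[0,0,0],[0,0,0],[0,0,0],[0,0,0]],"delta_rot":[[0.09,0,0],[0.09,0,0],[0.08,0,0],[0,0,0],[0,0,0]],"hand":[1,1,1,1,1]}'
python3 - <<'E'
from h import *
st()
p=arm.capture('wrist'); save(p,'w4')
im=p['image']; 
g=onplane(p,[[287,147]],.06); print(g, np.round(p['cam_to_world'],4).tolist())
s=arm.sense(); Rc=R.from_quat(s['tool_rot'],scalar_first=True)
foot=s['ee_pos']+Rc.apply([0,0,.0561]); print('foot',foot,proj(p,foot))
c=proj(p,[[.5745,-.123,.06]])[0].astype(int); print(c)
x0,y0=max(c[0]-130,0),max(c[1]-80,0); cr=im[y0:y0+200,x0:x0+260]
print(x0,y0); cv2.imwrite('pics/w4c.png',cv2.resize(cr[:,:,::-1],None,fx=3,fy=3,interpolation=cv2.INTER_CUBIC))
E
```

```text
time_s: 8.78
ee_pos: [0.5629, -0.1509, 0.1888]
tool_rot: [-0.104, 0.799, 0.588, -0.075]
wrist_force: [-0.6, 0.3, -3.2]
width: 0.0225
grasp_force: 59.8
8.7833 pos [ 0.5629 -0.1509  0.1888] F [-0.56  0.29 -3.21] T [-0.13 -0.45 -0.04] w 0.0225 gf 59.8 q [ 0.51  0.63 -0.51  1.77  0.26  1.08 -0.41]
tool y [ 0.9234 -0.2869 -0.2551] z [-0.243   0.0777 -0.9669]
[[ 0.54662654 -0.10520429  0.06      ]] [[0.9235, -0.224, -0.3113, 0.6174], [-0.2872, -0.9418, -0.1745, -0.0989], [-0.2541, 0.2506, -0.9341, 0.3272], [0.0, 0.0, 0.0, 1.0]]
foot [ 0.54868171 -0.14654263  0.13510679] [[279.53639364 227.91731541]]
[328 160]
198 80
```

View pics/w4c.png

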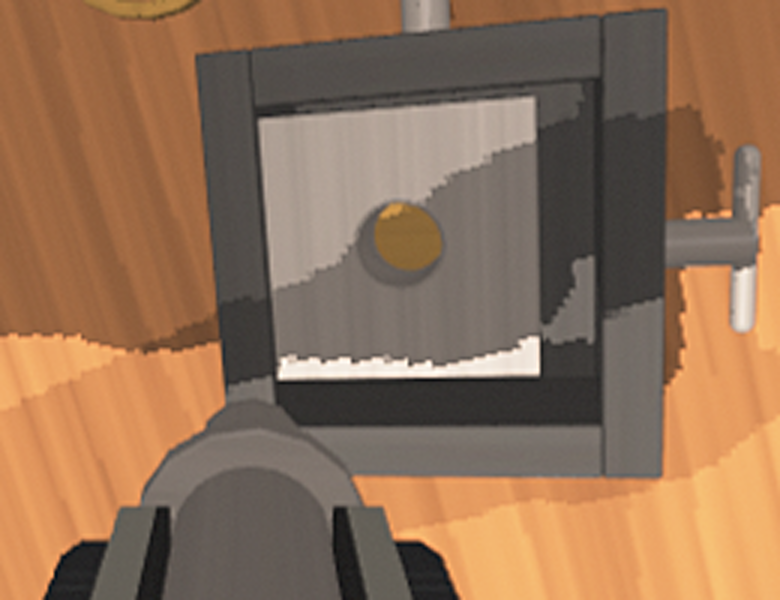

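```bash
cat >> h.py <<'E'
L=.0561
def foot(): 
    s=arm.sense(); Rc=R.from_quat(s['tool_rot'],scalar_first=True); return np.array(s['ee_pos'])+Rc.apply([0,0,L]),Rc
def ring(c,Rc,r):
    t=np.linspace(0,2*np.pi,181); return c+Rc.apply(np.c_[r*np.cos(t),r*np.sin(t),0*t])
E
python3 - <<'E'
from h import *
p=arm.capture('wrist'); b=onplane(p,[[331.5,160.7]],.06)[0]; print('bore',b)
f,Rc=foot()
for r,dz in [(.0085,0),(.01,-.0015),(.018,-.04),(.018,-.046)]:
    u=proj(p,ring(f+Rc.apply([0,0,dz]),Rc,r)); print(r,'top',u[u[:,1].argmin()].round(1),'left',u[:,0].min().round(1),'right',u[:,0].max().round(1))
u=proj(p,ring(b,R.identity(),.0105)); print('bore ring',u.min(0),u.max(0),'obs',198+358/3,198+445/3,80+198/3,80+288/3)
# collar observed: top arc; find stake mask
for d in arm.cut_out(p,'stake'):
    ys,xs=np.nonzero(d['pixels']); k=ys==ys.min(); print(round(d['score'],2),xs.min(),xs.max(),ys.min(),xs[k].mean())
    m=np.array(d['pixels']); print([(y,np.nonzero(m[y])[0][[0,-1]].tolist()) for y in range(ys.min(),ys.min()+40,3)])
for d in arm.landmark_of(p,'holder_top'): print(d)
E
```

```text
bore [ 0.57555406 -0.12410233  0.06      ]
0.0085 top [280.1 213.9] left 265.4 right 294.8
0.01 top [280.1 212.1] left 262.7 right 297.5
0.018 top [279.8 218.4] left 241.7 right 318.1
0.018 top [279.8 222.3] left 240.3 right 319.4
bore ring [317.39728071 146.35083508] [345.88416528 174.7698943 ] obs 317.3333333333333 346.33333333333337 146.0 176.0
0.68 245 319 212 282.0
[(212, [281, 283]), (215, [272, 291]), (218, [268, 294]), (221, [266, 297]), (224, [262, 302]), (227, [258, 305]), (230, [254, 308]), (233, [252, 312]), (236, [250, 313]), (239, [248, 315]), (242, [246, 317]), (245, [245, 318]), (248, [254, 317]), (251, [255, 308])]
{'point': [0.5782, -0.1326, 0.0606], 'score': 0.82}
{'point': [0.5812, -0.1317, 0.0009], 'score': 0.73}
{'point': [0.5499, -0.1473, 0.1382], 'score': 0.27}
```

```bash
cat >> h.py <<'E'
B=np.array([.5750,-.1239]); YH=np.array([.955,-.297]); XH=np.array([.297,.955])
def to(dy,z,dx=0,B=B):
    "slide cm to bring the foot centre to bore + dy*YH + dx*XH (mm) at world z, keeping orientation"
    f,Rc=foot(); t=np.r_[B+YH*dy/1000+XH*dx/1000,z]
    rel=f[:2]-B; print('foot dy,dx mm',(rel@YH*1000).round(2),(rel@XH*1000).round(2),'z rel mm',((f[2]-.06)*1000).round(2),'lean deg',np.degrees(np.arccos(-Rc.as_matrix()[2,2])).round(2))
    print('slide',(Rc.inv().apply(t-f)*100).round(2).tolist())
E
python3 -c "
from h import *
to(-2,.072)"
```

```text
foot dy,dx mm -18.51 -30.14 z rel mm 76.36 lean deg 14.7
slide [3.01, 3.23, 5.81]
```

```bash
python3 -m pendant '{"slide":[[0.8,0.8,1.4],[0.8,0.8,1.5],[0.7,0.8,1.5],[0.7,0.8,1.4],[0,0,0],[0,0,0],[0,0,0]],"delta_rot":[[0,0,0],[0,0,0],[0,0,0],[0,0,0],[0,0,0],[0,0,0],[0,0,0]],"hand":[1,1,1,1,1,1,1]}'
python3 - <<'E'
from h import *
st(); to(-2,.0595)
p=arm.capture('wrist'); im=p['image']; save(p,'w5')
f,Rc=foot()
u=proj(p,ring(f+Rc.apply([0,0,-.0015]),Rc,.01)); print('foot',u.min(0),u.max(0))
u=proj(p,ring(np.r_[B,.06],R.identity(),.0105)); print('bore',u.min(0),u.max(0))
c=u.mean(0).astype(int); x0,y0=c[0]-90,max(c[1]-80,0); print(x0,y0)
cv2.imwrite('pics/w5c.png',cv2.resize(im[y0:y0+130,x0:x0+180,::-1],None,fx=4,fy=4,interpolation=cv2.INTER_CUBIC))
E
```

```text
time_s: 9.57
ee_pos: [0.587, -0.1282, 0.126]
tool_rot: [-0.104, 0.799, 0.588, -0.076]
wrist_force: [-0.8, -0.5, -2.7]
width: 0.0226
grasp_force: 59.8
9.5667 pos [ 0.587  -0.1282  0.126 ] F [-0.79 -0.45 -2.66] T [-0.18 -0.45 -0.01] w 0.0226 gf 59.8 q [ 0.44  0.72 -0.48  1.77  0.29  0.99 -0.47]
tool y [ 0.923  -0.288  -0.2553] z [-0.2434  0.0771 -0.9669]
foot dy,dx mm -1.58 -0.46 z rel mm 11.77 lean deg 14.79
slide [0.04, 0.27, 1.2]
foot [263.56383509 212.22837321] [298.45089621 245.3562318 ]
bore [271.65665364 204.27343613] [305.25604948 237.41043346]
198 140
```

View pics/w5c.png

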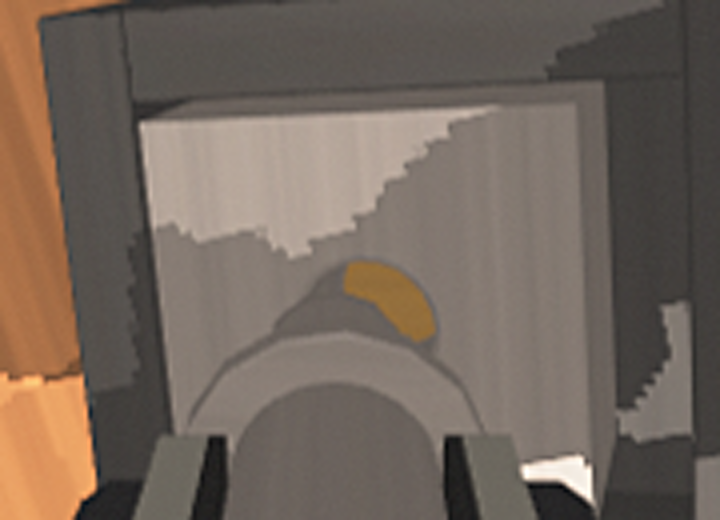

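The foot's edge is at crop (335,293), i.e. full (282,213). The bore's far rim is at about full (307,204), which puts the bore about 0.9 mm further along tool y than I had, so I correct for that and descend.

```bash
sed -i 's/^B=np.array(\[.5750,-.1239\])/B=np.array([.5760,-.1238])/' h.py; python3 -c "
from h import *
to(-2,.0595)"
```

```text
foot dy,dx mm -2.24 -1.11 z rel mm 12.28 lean deg 14.74
slide [0.11, 0.35, 1.23]
```

```bash
python3 -m pendant '{"slide":[[0.05,0.15,0.4],[0.04,0.1,0.4],[0,0.05,0.2],[0,0.04,0.15],[0,0,0],[0,0,0],[0,0,0]],"delta_rot":[[0,0,0],[0,0,0],[0,0,0],[0,0,0],[0,0,0],[0,0,0],[0,0,0]],"hand":[1,1,1,1,1,1,1]}'
python3 - <<'E'
from h import *
st(); to(-2,.0595)
p=arm.capture('wrist'); im=p['image']; save(p,'w6')
f,Rc=foot()
u=proj(p,ring(f+Rc.apply([0,0,-.0015]),Rc,.01)); print('foot',u.min(0),u.max(0))
u=proj(p,ring(np.r_[B,.06],R.identity(),.0105)); print('bore',u.min(0),u.max(0))
c=u.mean(0).astype(int); x0,y0=c[0]-60,max(c[1]-55,0); print(x0,y0)
cv2.imwrite('pics/w6c.png',cv2.resize(im[y0:y0+90,x0:x0+120,::-1],None,fx=6,fy=6,interpolation=cv2.INTER_CUBIC))
E
```

```text
time_s: 10.2
ee_pos: [0.5877, -0.1276, 0.1145]
tool_rot: [-0.104, 0.799, 0.587, -0.075]
wrist_force: [0.6, 0.3, -3.6]
width: 0.0227
grasp_force: 59.8
10.2 pos [ 0.5877 -0.1276  0.1145] F [ 0.59  0.29 -3.64] T [-0.15 -0.44  0.01] w 0.0227 gf 59.8 q [ 0.44  0.74 -0.48  1.77  0.3   0.97 -0.47]
tool y [ 0.9231 -0.2883 -0.2543] z [-0.2424  0.077  -0.9671]
foot dy,dx mm -1.96 -0.04 z rel mm 0.22 lean deg 14.73
slide [0.0, 0.01, 0.07]
foot [263.39804122 211.52263536] [298.20703101 244.59602847]
bore [266.76481483 210.00782955] [302.00202091 244.69440337]
224 172
```

View pics/w6c.png

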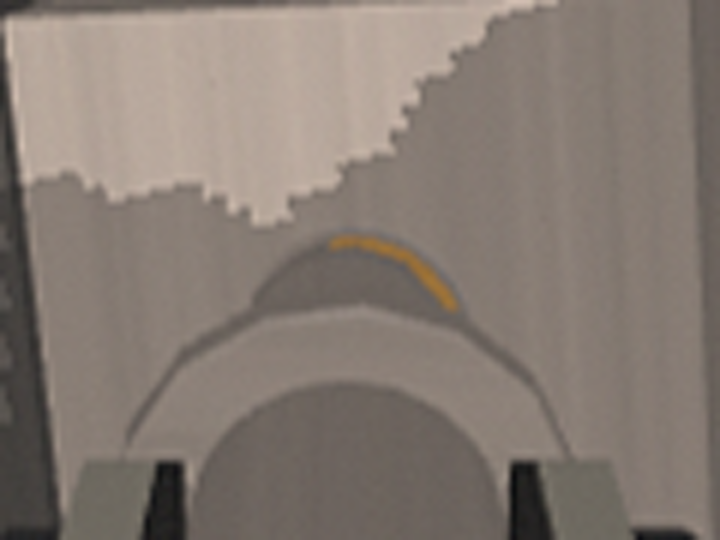

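```bash
python3 -m pendant '{"slide":[[0,0.02,0.08],[0,0.02,0.08],[0,0,0],[0,0,0],[0,0,0]],"delta_rot":[[0,0,0],[0,0,0],[0,0,0],[0,0,0],[0,0,0]],"hand":[1,1,1,1,1]}'
python3 -c "
from h import *
st(); to(-1,.0585)"
python3 -m pendant '{"slide":[[0,-0.15,0],[0,-0.15,0],[0,-0.15,0],[0,-0.15,0],[0,0,0],[0,0,0]],"delta_rot":[[-0.03,0,0],[-0.03,0,0],[-0.03,0,0],[-0.03,0,0],[0,0,0],[0,0,0]],"hand":[1,1,1,1,1,1]}'
python3 -c "
from h import *
st(); to(-1,.0585)"
```

```text
time_s: 10.67
ee_pos: [0.5876, -0.1275, 0.1127]
tool_rot: [-0.104, 0.799, 0.587, -0.076]
wrist_force: [0.1, 0.3, -2.9]
width: 0.0228
grasp_force: 59.8
10.6667 pos [ 0.5876 -0.1275  0.1127] F [ 0.09  0.25 -2.9 ] T [-0.16 -0.39 -0.01] w 0.0228 gf 59.8 q [ 0.44  0.74 -0.48  1.78  0.3   0.97 -0.47]
tool y [ 0.9231 -0.2883 -0.2545] z [-0.2426  0.077  -0.9671]
foot dy,dx mm -2.08 -0.01 z rel mm -1.57 lean deg 14.75
slide [0.0, 0.1, -0.03]
time_s: 11.17
ee_pos: [0.5818, -0.1257, 0.1143]
tool_rot: [-0.056, 0.804, 0.591, -0.04]
wrist_force: [-0.4, 0.3, -4.0]
width: 0.0224
grasp_force: 59.9
11.1667 pos [ 0.5818 -0.1257  0.1143] F [-0.37  0.27 -3.96] T [-0.09 -0.22 -0.02] w 0.0224 gf 59.9 q [ 0.43  0.68 -0.46  1.88  0.35  0.81 -0.52]
tool y [ 0.9455 -0.2951 -0.1374] z [-0.1309  0.0418 -0.9905]
foot dy,dx mm -1.55 -0.04 z rel mm -1.24 lean deg 7.9
slide [0.0, 0.06, 0.02]
```

```bash
python3 -m pendant '{"slide":[[0,-0.15,0.01],[0,-0.15,0.01],[0,-0.16,0.01],[0,-0.16,0.01],[0,0,0],[0,0,0]],"delta_rot":[[-0.035,0,0],[-0.035,0,0],[-0.034,0,0],[-0.034,0,0],[0,0,0],[0,0,0]],"hand":[1,1,1,1,1,1]}'
python3 - <<'E'
from h import *
st(); to(0,.057); f,Rc=foot(); print(delta(arm.sense()['ee_pos'],np.radians(-17.4)))
p=arm.capture('wrist'); im=p['image']; save(p,'w7')
u=proj(p,ring(f+Rc.apply([0,0,-.0015]),Rc,.01)); print('foot',u.min(0),u.max(0))
u=proj(p,ring(np.r_[B,.06],R.identity(),.0105)); print('bore',u.min(0),u.max(0))
c=u.mean(0).astype(int); x0,y0=c[0]-60,max(c[1]-55,0); print(x0,y0)
cv2.imwrite('pics/w7c.png',cv2.resize(im[y0:y0+90,x0:x0+120,::-1],None,fx=6,fy=6,interpolation=cv2.INTER_CUBIC))
E
```

```text
time_s: 11.67
ee_pos: [0.5762, -0.1239, 0.1142]
tool_rot: [-0.001, 0.806, 0.592, 0.0]
wrist_force: [-2.8, 0.8, -3.0]
width: 0.0228
grasp_force: 59.9
11.6667 pos [ 0.5762 -0.1239  0.1142] F [-2.8   0.82 -2.96] T [ 0.1   0.51 -0.03] w 0.0228 gf 59.9 q [ 0.4   0.62 -0.42  1.99  0.42  0.61 -0.61]
tool y [ 9.545e-01 -2.982e-01 -8.000e-04] z [-5.e-04  9.e-04 -1.e+00]
foot dy,dx mm 0.15 -0.05 z rel mm -1.93 lean deg 0.06
slide [0.0, -0.02, 0.11]
([0.0, 0.0, 0.0], [-0.0008, -0.0007, 0.0009])
foot [263.16478142 211.53306892] [297.97759842 244.60866263]
bore [261.98447136 210.80583228] [298.61440233 245.60808985]
220 173
```

View pics/w7c.png

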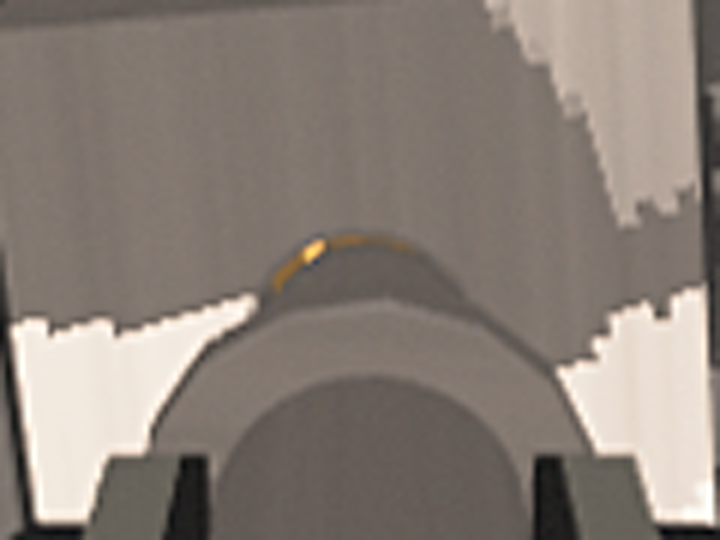

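Foot in the mouth; the 2.9 N side force and the brass sliver at the left say it bears on the +y wall. I ease back 0.3 mm and go down gently.

```bash
python3 -m pendant '{"slide":[[0,-0.03,0],[0,0,0.1],[0,0,0.1],[0,0,0.1],[0,0,0.1],[0,0,0]],"delta_rot":[[0,0,0],[0,0,0],[0,0,0],[0,0,0],[0,0,0],[0,0,0]],"hand":[1,1,1,1,1,1]}'
python3 -c "
from h import *
st(); to(0,.055)"
```

```text
time_s: 12.22
ee_pos: [0.5758, -0.1239, 0.1098]
tool_rot: [-0.0, 0.806, 0.592, 0.001]
wrist_force: [-1.1, -0.5, -4.0]
width: 0.0227
grasp_force: 59.9
12.2167 pos [ 0.5758 -0.1239  0.1098] F [-1.09 -0.46 -3.95] T [-0.1   0.31 -0.02] w 0.0227 gf 59.9 q [ 0.4   0.63 -0.41  2.    0.43  0.6  -0.61]
tool y [ 9.544e-01 -2.985e-01  3.000e-04] z [ 6.e-04  1.e-03 -1.e+00]
foot dy,dx mm -0.12 -0.11 z rel mm -6.34 lean deg 0.07
slide [0.01, 0.01, -0.13]
```

```bash
python3 -m pendant '{"slide":[[0,-0.01,0.1],[0,0,0.1],[0,0,0.1],[0,0,0.1],[0,0,0.1],[0,0,0.1],[0,0,0]],"delta_rot":[[0,0,0],[0,0,0],[0,0,0],[0,0,0],[0,0,0],[0,0,0],[0,0,0]],"hand":[1,1,1,1,1,1,1]}'
python3 -c "
from h import *
st(); to(0,.055)"
```

```text
time_s: 12.8
ee_pos: [0.5757, -0.1238, 0.1039]
tool_rot: [-0.0, 0.806, 0.592, 0.001]
wrist_force: [-1.5, -0.7, -4.5]
width: 0.0227
grasp_force: 59.9
12.8 pos [ 0.5757 -0.1238  0.1039] F [-1.5  -0.71 -4.46] T [-0.21  0.34  0.04] w 0.0227 gf 59.9 q [ 0.39  0.63 -0.41  2.    0.44  0.59 -0.62]
tool y [ 9.544e-01 -2.984e-01  5.000e-04] z [ 9.e-04  9.e-04 -1.e+00]
foot dy,dx mm -0.24 -0.03 z rel mm -12.23 lean deg 0.07
slide [0.0, 0.02, -0.72]
```

```bash
python3 -m pendant '{"slide":[[-0.01,-0.01,0.1],[-0.01,-0.01,0.1],[0,0,0.1],[0,0,0.1],[0,0,0.1],[0,0,0.1],[0,0,0.1],[0,0,0]],"delta_rot":[[0,0,0],[0,0,0],[0,0,0],[0,0,0],[0,0,0],[0,0,0],[0,0,0],[0,0,0]],"hand":[1,1,1,1,1,1,1,1]}'
python3 -c "
from h import *
st(); to(0,.055)"
```

```text
time_s: 13.47
ee_pos: [0.5756, -0.1238, 0.0969]
tool_rot: [-0.0, 0.806, 0.592, 0.001]
wrist_force: [-0.2, -0.6, -3.0]
width: 0.0227
grasp_force: 59.9
13.4667 pos [ 0.5756 -0.1238  0.0969] F [-0.23 -0.63 -3.02] T [-0.02  0.11  0.01] w 0.0227 gf 59.9 q [ 0.39  0.64 -0.4   2.01  0.44  0.57 -0.62]
tool y [ 9.545e-01 -2.983e-01  8.000e-04] z [ 0.0011  0.0011 -1.    ]
foot dy,dx mm -0.31 -0.08 z rel mm -19.21 lean deg 0.09
slide [0.01, 0.03, -1.42]
```

Forces have dropped to almost nothing. Next comes the pad, in 1 mm steps.

```bash
python3 -m pendant '{"slide":[[0,0,0.1],[0,0,0.1],[0,0,0.1],[0,0,0.1],[0,0,0.1],[0,0,0]],"delta_rot":[[0,0,0],[0,0,0],[0,0,0],[0,0,0],[0,0,0],[0,0,0]],"hand":[1,1,1,1,1,1]}'
python3 -c "
from h import *
st(); to(0,.055)"
python3 -m pendant '{"slide":[[0,0,0.08],[0,0,0.08],[0,0,0.08],[0,0,0.08],[0,0,0]],"delta_rot":[[0,0,0],[0,0,0],[0,0,0],[0,0,0],[0,0,0]],"hand":[1,1,1,1,1]}'
python3 -c "
from h import *
st(); to(0,.055)"
```

```text
time_s: 13.97
ee_pos: [0.5756, -0.1239, 0.0921]
tool_rot: [-0.0, 0.806, 0.592, 0.001]
wrist_force: [-0.8, -0.4, -2.6]
width: 0.0226
grasp_force: 60.3
13.9667 pos [ 0.5756 -0.1239  0.0921] F [-0.76 -0.42 -2.65] T [-0.08  0.13 -0.02] w 0.0226 gf 60.3 q [ 0.38  0.65 -0.4   2.01  0.45  0.56 -0.63]
tool y [ 9.545e-01 -2.983e-01  8.000e-04] z [ 1.1e-03  9.0e-04 -1.0e+00]
foot dy,dx mm -0.34 -0.11 z rel mm -23.96 lean deg 0.08
slide [0.01, 0.04, -1.9]
time_s: 14.38
ee_pos: [0.5756, -0.1239, 0.0891]
tool_rot: [0.0, 0.806, 0.592, 0.001]
wrist_force: [-1.4, -0.3, 2.9]
width: 0.0227
grasp_force: 60.6
14.3833 pos [ 0.5756 -0.1239  0.0891] F [-1.42 -0.25  2.87] T [-0.02  0.42  0.05] w 0.0227 gf 60.6 q [ 0.38  0.65 -0.39  2.01  0.45  0.56 -0.63]
tool y [ 0.9545 -0.2984  0.001 ] z [ 1.3e-03  8.0e-04 -1.0e+00]
foot dy,dx mm -0.32 -0.11 z rel mm -26.96 lean deg 0.09
slide [0.01, 0.03, -2.2]
```

```bash
python3 -m pendant '{"slide":[[0,0,0.07],[0,0,0.07],[0,0,0.07],[0,0,0.07],[0,0,0.07]],"delta_rot":[[0,0,0],[0,0,0],[0,0,0],[0,0,0],[0,0,0]],"hand":[1,1,1,1,1]}'
python3 -c "
from h import *
st(); to(0,.055)"
python3 -m pendant '{"slide":[[0,0,0.07],[0,0,0.07],[0,0,0.07],[0,0,0.07],[0,0,0.07]],"delta_rot":[[0,0,0],[0,0,0],[0,0,0],[0,0,0],[0,0,0]],"hand":[1,1,1,1,1]}'
python3 -c "
from h import *
st(); to(0,.055)"
```

```text
time_s: 14.8
ee_pos: [0.5756, -0.1238, 0.0857]
tool_rot: [0.0, 0.806, 0.592, 0.001]
wrist_force: [-0.9, -0.5, 6.0]
width: 0.0228
grasp_force: 60.6
14.8 pos [ 0.5756 -0.1238  0.0857] F [-0.93 -0.51  6.02] T [ 0.01  0.56 -0.  ] w 0.0228 gf 60.6 q [ 0.38  0.66 -0.39  2.01  0.46  0.55 -0.63]
tool y [ 0.9545 -0.2983  0.001 ] z [ 1.3e-03  8.0e-04 -1.0e+00]
foot dy,dx mm -0.3 -0.09 z rel mm -30.45 lean deg 0.09
slide [0.01, 0.03, -2.54]
time_s: 15.22
ee_pos: [0.5756, -0.1239, 0.0821]
tool_rot: [0.0, 0.806, 0.592, 0.001]
wrist_force: [-2.1, -0.0, 5.8]
width: 0.0228
grasp_force: 60.6
15.2167 pos [ 0.5756 -0.1239  0.0821] F [-2.13 -0.04  5.77] T [0.05 0.53 0.04] w 0.0228 gf 60.6 q [ 0.37  0.66 -0.38  2.02  0.46  0.54 -0.64]
tool y [ 0.9545 -0.2984  0.001 ] z [ 1.3e-03  8.0e-04 -1.0e+00]
foot dy,dx mm -0.29 -0.12 z rel mm -33.96 lean deg 0.09
slide [0.02, 0.03, -2.9]
```

```bash
python3 -m pendant '{"slide":[[0,-0.01,0.07],[0,0,0.07],[0,0,0.07],[0,0,0.06],[0,0,0.05]],"delta_rot":[[0,0,0],[0,0,0],[0,0,0],[0,0,0],[0,0,0]],"hand":[1,1,1,1,1]}'
python3 -c "
from h import *
st(); to(0,.055)"
python3 -m pendant '{"slide":[[0,0,0.04],[0,0,0.04],[0,0,0.03],[0,0,0.03],[0,0,0]],"delta_rot":[[0,0,0],[0,0,0],[0,0,0],[0,0,0],[0,0,0]],"hand":[1,1,1,1,1]}'
python3 -c "
from h import *
st(); to(0,.055)"
```

```text
time_s: 15.63
ee_pos: [0.5756, -0.1239, 0.079]
tool_rot: [0.0, 0.806, 0.592, 0.001]
wrist_force: [-1.7, -0.1, 5.2]
width: 0.0225
grasp_force: 60.6
15.6333 pos [ 0.5756 -0.1239  0.079 ] F [-1.72 -0.15  5.18] T [0.04 0.51 0.03] w 0.0225 gf 60.6 q [ 0.37  0.67 -0.38  2.02  0.46  0.54 -0.64]
tool y [ 0.9544 -0.2984  0.0012] z [ 1.5e-03  8.0e-04 -1.0e+00]
foot dy,dx mm -0.31 -0.15 z rel mm -37.14 lean deg 0.09
slide [0.02, 0.03, -3.21]
time_s: 16.05
ee_pos: [0.5756, -0.1239, 0.0775]
tool_rot: [0.0, 0.806, 0.592, 0.001]
wrist_force: [-2.3, -0.6, 4.0]
width: 0.0229
grasp_force: 60.6
16.05 pos [ 0.5756 -0.1239  0.0775] F [-2.33 -0.61  4.01] T [ 0.02  0.42 -0.  ] w 0.0229 gf 60.6 q [ 0.37  0.67 -0.38  2.02  0.47  0.53 -0.64]
tool y [ 0.9545 -0.2983  0.0011] z [ 1.5e-03  8.0e-04 -1.0e+00]
foot dy,dx mm -0.29 -0.1 z rel mm -38.57 lean deg 0.09
slide [0.01, 0.03, -3.36]
```

Now small steps until the collar seats.

```bash
python3 -m pendant '{"slide":[[0,0,0.03],[0,0,0.03],[0,0,0.02],[0,0,0]],"delta_rot":[[0,0,0],[0,0,0],[0,0,0],[0,0,0]],"hand":[1,1,1,1]}'
python3 -m pendant '{"slide":[[0,0,0.02],[0,0,0.02],[0,0,0]],"delta_rot":[[0,0,0],[0,0,0],[0,0,0]],"hand":[1,1,1]}'
python3 -c "
from h import *
st(); to(0,.055)"
```

```text
time_s: 16.38
ee_pos: [0.5756, -0.1239, 0.0767]
tool_rot: [0.0, 0.806, 0.592, 0.001]
wrist_force: [-1.9, 0.7, 4.3]
width: 0.0229
grasp_force: 60.6
time_s: 16.63
ee_pos: [0.5756, -0.1239, 0.0763]
tool_rot: [0.0, 0.806, 0.592, 0.001]
wrist_force: [-1.6, 0.1, 4.2]
width: 0.0228
grasp_force: 60.6
16.6333 pos [ 0.5756 -0.1239  0.0763] F [-1.55  0.1   4.16] T [ 0.01  0.41 -0.02] w 0.0228 gf 60.6 q [ 0.37  0.67 -0.38  2.02  0.47  0.53 -0.64]
tool y [ 0.9545 -0.2983  0.0011] z [ 1.4e-03  8.0e-04 -1.0e+00]
foot dy,dx mm -0.3 -0.11 z rel mm -39.81 lean deg 0.09
slide [0.01, 0.03, -3.48]
```

```bash
python3 -m pendant '{"slide":[[0,0,0.02],[0,0,0.02],[0,0,0]],"delta_rot":[[0,0,0],[0,0,0],[0,0,0]],"hand":[1,1,1]}' | grep -E "pos|wrist"
python3 -m pendant '{"slide":[[0,0,0.02],[0,0,0]],"delta_rot":[[0,0,0],[0,0,0]],"hand":[1,1]}' | grep -E "pos|wrist"
```

```text
ee_pos: [0.5756, -0.1239, 0.0761]
wrist_force: [-2.2, -0.3, 9.0]
ee_pos: [0.5756, -0.1239, 0.0761]
wrist_force: [-2.3, 0.2, 9.4]
```

Force rises while the height stays at 0.0761 (foot at −40 mm), so the collar is seated. Release and check.

```bash
python3 -m pendant '{"slide":[[0,0,0],[0,0,0],[0,0,0],[0,0,0],[0,0,0],[0,0,0],[0,0,0],[0,0,0],[0,0,-0.5],[0,0,-1.5],[0,0,-2.5],[0,0,-2.5]],"delta_rot":[[0,0,0],[0,0,0],[0,0,0],[0,0,0],[0,0,0],[0,0,0],[0,0,0],[0,0,0],[0,0,0],[0,0,0],[0,0,0],[0,0,0]],"hand":[0,0,0,0,0,0,0,0,0,0,0,0]}'
python3 -m pendant '{"slide":[[0,0,-2.5],[0,0,-2.5],[0,0,0],[0,0,0]],"delta_rot":[[0,0,0],[0,0,0],[0,0,0],[0,0,0]],"hand":[0,0,0,0]}'
python3 - <<'E'
from h import *
p=arm.capture('scene'); im=p['image']
for n in ['stake','square_stake']: print(n,[(round(d['score'],2),np.round(d['point'],3).tolist()) for d in arm.landmark_of(p,n)])
b=[cv2.resize(im[145:290,170:400,::-1],None,fx=3,fy=3,interpolation=cv2.INTER_CUBIC)]
cv2.imwrite('pics/end.png',b[0])
t=[[*B,.060],[*B,.066],[*B,.121]]; print(proj(p,t).round(1))
E
```

```text
time_s: 18.05
ee_pos: [0.5748, -0.1237, 0.146]
tool_rot: [-0.001, 0.806, 0.592, 0.0]
wrist_force: [0.4, 0.0, 0.6]
width: 0.0851
grasp_force: 0.0
time_s: 18.38
ee_pos: [0.576, -0.1242, 0.1972]
tool_rot: [0.001, 0.806, 0.592, 0.002]
wrist_force: [0.7, -0.4, 0.1]
width: 0.0857
grasp_force: 0.0
stake [(0.89, [0.7, 0.269, -0.003]), (0.8, [0.576, -0.127, 0.016]), (0.61, [0.456, 0.22, -0.003]), (0.56, [0.594, 0.306, 0.002])]
square_stake [(0.57, [0.573, 0.124, 0.009])]
[[218.4 188.2]
 [218.1 185.5]
 [215.5 160.3]]
```

View pics/end.png

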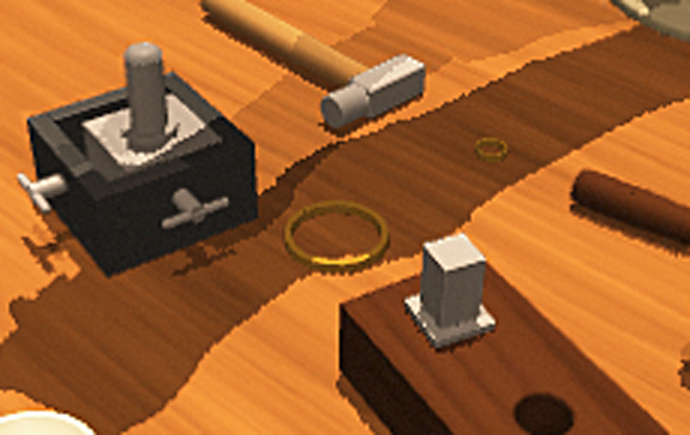

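The stake stands upright and fully seated in the holder (crop (147,100), full (219,178)). The square stake is undisturbed in the rack, and the gripper is clear.

```bash
python3 -c "
from plant import arm
print(arm.sign_off())"
```

```text
the job is handed in; nothing more can be done
None
```

The domed stake is in the holder's bore with its collar seated on the insert and upright, and the gripper has let go and is clear. The square stake still stands in the rack. The job is handed in after about 18 s of the 72 s, and the hand-in returned no verdict.

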